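# Make up two mushroom kits from turned wooden parts

## Task

Make up two kits from the turned wooden parts on the bench: the three-well tray gets the tall stem in its middle well with the large cap and the round foot in the wells either side (either way round), and the two-well tray gets the small cap and the short stem (either way round). Put one part to a well, upright as it stands now (caps domed side up), about in the middle of the well and flat on its floor. Let go of everything and leave the paint bottle and the tub where they are.

Things in the scene. Friction and masses are not known exactly. Their poses are not given: they have to be found in the camera images.
- large_cap: Large mushroom cap, domed side up: 60 mm across, 50 mm high; its side is straight (60 mm wide) from 9 to 33 mm above the underside (46 mm wide at the underside), then domes over to the top. Pale unpainted wood, round about its upright axis; loose, standing upright on the dark bench mat (top level with the bench) at the start. Origin: centre of its underside; z up along its axis.
- small_cap: Small mushroom cap, domed side up: 44 mm across, 41 mm high; its side is straight (44 mm wide) from 8 to 32 mm above the underside (36 mm wide at the underside), then domes over. Pale unpainted wood, round about its upright axis; loose, standing upright on the dark bench mat (top level with the bench) at the start. Origin: centre of its underside; z up along its axis.
- tall_stem: Tall turned stem, 98 mm high, on a 52 mm wide flared foot; 32 mm wide beads about 31 and 85 mm up; between them, from 40 to 78 mm up, a plain 24 mm thick shaft; an 18 mm thick spigot at the top. Pale unpainted wood, round about its upright axis; loose, standing upright on the dark bench mat (top level with the bench) at the start. Origin: centre of its underside; z up along its axis.
- short_stem: Short turned stem, 62 mm high, on a 40 mm wide foot 8 mm high; a plain 22 mm thick shaft from 22 to 52 mm up; a 16 mm thick spigot at the top. Pale unpainted wood, round about its upright axis; loose, standing upright on the dark bench mat (top level with the bench) at the start. Origin: centre of its underside; z up along its axis.
- round_foot: Round foot (the mushroom's base): a disc 60 mm across, edge 9 mm high, rising to a 22 mm thick stub that is plain from 22 mm up to its flat top at 46 mm. Pale unpainted wood, round about its upright axis; loose, standing upright on the dark bench mat (top level with the bench) at the start. Origin: centre of its underside; z up along its axis.
- three_well_tray: Long grey plastic kit tray fixed to the bench, 96 mm (x) by 272 mm (y), with three square wells in a row along its y axis. Wells are 80 by 80 mm, with centres at y = -88, 0 and +88 mm (x = 0); walls 8 mm thick, tops 9 mm above the bench; well floors 4 mm above the bench, so rims stand 5 mm above the floors. Origin: centre of its underside, on the bench; z up.
- two_well_tray: Shorter grey plastic kit tray fixed to the bench, 96 mm (x) by 184 mm (y), made like the long one but with two 80 by 80 mm wells, with centres at y = -44 and +44 mm (x = 0); floors 4 mm and wall tops 9 mm above the bench. Origin: centre of its underside, on the bench; z up.
- paint_bottle: Bystander: a loose blue paint bottle with a black cap, 60 mm wide, 150 mm tall, standing upright. Origin: centre of its underside.
- plastic_tub: Bystander: a loose open white plastic tub, 90 mm across the rim, 75 mm high. Origin: centre of its underside.
Mind the look-alikes: they are no part of the job. Leave any red or turquoise look-alike of the round_foot alone.

How it is judged (in metres and radians):
At the end, for the whole second after the job is handed in: Long tray: tall stem in the middle well, large cap and round foot in the end wells; short tray: small cap and short stem, one to a well. Each centre within 22 mm of its well centre along both tray axes, underside within 3 mm of the floor, upright within 0.08 rad, at rest (x of tall_stem in the frame of three_well_tray between -0.022 and 0.022 m and y of tall_stem in the frame of three_well_tray between -0.022 and 0.022 m and (((x of large_cap in the frame of three_well_tray between -0.022 and 0.022 m and y of large_cap in the frame of three_well_tray between 0.066 and 0.11 m) and (x of round_foot in the frame of three_well_tray between -0.022 and 0.022 m and y of round_foot in the frame of three_well_tray between -0.11 and -0.066 m)) or ((x of large_cap in the frame of three_well_tray between -0.022 and 0.022 m and y of large_cap in the frame of three_well_tray between -0.11 and -0.066 m) and (x of round_foot in the frame of three_well_tray between -0.022 and 0.022 m and y of round_foot in the frame of three_well_tray between 0.066 and 0.11 m))) and (((x of small_cap in the frame of two_well_tray between -0.022 and 0.022 m and y of small_cap in the frame of two_well_tray between 0.022 and 0.066 m) and (x of short_stem in the frame of two_well_tray between -0.022 and 0.022 m and y of short_stem in the frame of two_well_tray between -0.066 and -0.022 m)) or ((x of small_cap in the frame of two_well_tray between -0.022 and 0.022 m and y of small_cap in the frame of two_well_tray between -0.066 and -0.022 m) and (x of short_stem in the frame of two_well_tray between -0.022 and 0.022 m and y of short_stem in the frame of two_well_tray between 0.022 and 0.066 m))) and z of large_cap in the frame of three_well_tray between 0.001 and 0.007 m and angle between each of large_cap, small_cap, tall_stem, short_stem, round_foot's own z axis and vertical below 0.08 rad and linear speed of each of large_cap, small_cap, tall_stem, short_stem, round_foot below 0.02 m/s and z of small_cap in the frame of two_well_tray between 0.001 and 0.007 m and z of tall_stem in the frame of three_well_tray between 0.001 and 0.007 m and z of short_stem in the frame of two_well_tray between 0.001 and 0.007 m and z of round_foot in the frame of three_well_tray between 0.001 and 0.007 m); the robot touches nothing.
It fails at once if the paint bottle is pushed more than 25 mm from its place or tipped over (distance of paint_bottle from where it was at the start of the episode above 0.025 m or angle between paint_bottle's own z axis and vertical above 0.4 rad).
It fails at once if the plastic tub is pushed more than 25 mm from its place or tipped over (distance of plastic_tub from where it was at the start of the episode above 0.025 m or angle between plastic_tub's own z axis and vertical above 0.4 rad).
It also fails if it takes over 134 s, if anything falls off the work surface, if the arm or the gripper's body presses on something with over 40 N, if the wrist force passes 120 N, or if a joint passes its speed limit or range.

## Robot

A 6-joint arm with a two-finger parallel gripper is mounted at the origin on the work surface. World frame = base frame: x ahead of the robot, y to its left, z up, the work surface at z = 0. Lengths are in mm, angles in rad, forces in N, time in s.
With the tool pointing down it reaches from about 350 to 975 mm from the base axis. Payload 7.1 kg.
Tool frame: the origin (TCP) lies at the very end of the fingers, on their centre line; the grasp point (between the pads) lies tcp_to_grasp behind it (tcp_to_grasp is the distance from the TCP to the grasp point, in mm); z points along the fingers, x is the direction in which the jaws open and shut, and the axes are right-handed (so a half turn about z gives the same grasp; the last joint's range is limited). The gripper opens to 88 mm and grips with 3 to 60 N. Pads are 20 mm wide; open, the fingers measure 115 mm over their backs; the gripper's body (75 mm by 178 mm) begins 61 mm behind the grasp point.
Start: joints at [1.131, 0.423, 1.63, -0, 1.089, -0.019], TCP at [255.274, 570.473, 222.675] pointing down, gripper open.
Joint ranges: [-3, 3], [-0.9, 2.11], [0.09, 2.58], [-1.31, 4.45], [0.11, 2.69], [-2.54, 2.54]. Speed limits (rad/s): [2.39, 2.39, 3.01, 3.14, 3.14, 3.14].

## Interface

Orientations are given as a rotation vector (axis times angle).
In Python, from workcell import get_obs, get_image, close_job, recognise, mark_of, tcp_to_grasp gives the robot as it stands. The module is installed in compiled form; this text tells all that it offers.
- The arm moves only by the tool move_arm, never from a script. Its argument "motion" is a list of rows, each a list of 7 numbers: the shift along the world's x, y, z in mm, then the turn, a rotation vector about the world's x, y, z in rad, then the finger opening in mm, from 0 to 87.8. A call has 1 to 5 rows; each row is the pose to reach, as a shift and turn from the pose commanded when the call began; what a row does not reach only later rows make up. A row lasts 1/12 s, in which the tool goes at most 41.7 mm and 7.16 degrees, less where a joint would pass 70% of its speed; a pose out of reach is approached as far as the arm can. A call with a gripper value outside its range is refused whole. The fingers move at their own pace and stop on an object; the grip force is fixed at half the most. Time passes only in rows, so rows that repeat a pose let the fingers close. It gives the time, the measured TCP pose, the force and the opening at its end, in the units of the state.
- get_obs(): the state, without advancing time (a new reading comes with each control period).
- get_image(name): name is "scene" or "top" or "wrist"; returns a dict with "color" (420x560x3 uint8, red, green, blue), "mtx" (3x3 intrinsics, pixels), "camera_from_world" (4x4, takes a point from world to camera coordinates). Camera axes: x right, y up, looking along -z (the intrinsics and any distortion apply to the point x, -y, -z); pixel columns grow to the right and rows downward; lengths in mm; the calibration is good to about 2 mm. A picture is of the moment at which its call begins. There is no depth.
- close_job(): hands the job in, once; it reports no verdict.
Trained networks look in a picture, given as the dict that the camera call returned (one of the last four; its "shot" number tells which), for a name from the list of things; names that differ only in an ending like _2 or _b are one class to them, and where a whole thing is asked for, a point or a joint stands for the part that bears it (a point fixed in the world has none). Each returns a list of dicts, best first, with "p" (0 to 1); they miss things now and then, are a little off and sometimes report something else, mostly with a low value. They report only what shows in the picture. A call takes as long as a camera call. They do not tell look-alikes from the thing itself.
- recognise(picture, label): "bbox" ([centre column, centre row, width, height] in pixels, round what is visible of it).
- mark_of(picture, label): "location" ([row, column] in pixels: a listed point, or the origin of a listed thing).
The state is a dict: "t": time; "qpos": joint angles; "qvel": joint speeds; "joint_torque": joint torques, N m; "ee_pos": TCP position; "orientation": TCP orientation; "ft_force": force on the tool from outside, world axes, zero at the start; "moment": the same for the moment, N m; "width": finger opening in mm.
Only numpy, scipy, OpenCV 4.12 (cv2) and the standard library are available. Lean on these libraries where they do the work, as an engineer would, in place of code of your own. Each camera call takes 0.05 s, during which the arm holds its last target. There are 200 camera calls.

## Working session

There is one attempt and no reset: what is moved stays moved. The work goes in short steps, Python scripts to look and compute and a tool call to move; the robot and the scene stay as the last step left them, time stands still between calls to the robot, and variables do not carry over. Pictures are saved under pics/ and viewed, about 12 in all and at most 16, crops included, and the job is handed in when it is done.

Besides the shell and the picture viewer there is one more tool, called after "Request:" as name(argument=value, ...) on one line, values as JSON. move_arm: Moves the arm, as the interface text tells. Its arguments: {"type":"object","properties":{"motion":{"type":"array"}},"required":["motion"]}

```bash
mkdir -p pics
cat > h.py <<'E'
import numpy as np, cv2
from workcell import *
def save(p,n): cv2.imwrite(f"pics/{n}.png",p["color"][:,:,::-1])
def ray(p,row,col,z):
    K=p["mtx"];T=p["camera_from_world"]
    d=np.linalg.inv(K)@[col,row,1]; d=np.array([d[0],-d[1],-d[2]])
    R=T[:3,:3];c=-R.T@T[:3,3];w=R.T@d
    return c+w*(z-c[2])/w[2]
def proj(p,P):
    q=p["camera_from_world"]@np.r_[P,1]; u=p["mtx"]@[q[0],-q[1],-q[2]]; return u[:2]/u[2]
E
python3 - <<'E'
from h import *
o=get_obs();print(o["ee_pos"],o["orientation"],o["width"],tcp_to_grasp)
names="large_cap small_cap tall_stem short_stem round_foot three_well_tray two_well_tray paint_bottle plastic_tub".split()
for cam in("top","scene"):
    p=get_image(cam);save(p,cam+"0")
    for n in names:
        for m in mark_of(p,n)[:4]:
            r,c=m["location"];print(cam,n,round(m["p"],2),np.round([r,c]),ray(p,r,c,0).round(0)[:2])
E
```

```text
[255.0400645  569.98770595 221.92390789] [ 2.63574326e+00  1.70805305e+00 -2.01323621e-03] 88.1287625628973 18.700000000000003
top large_cap 0.77 [214. 272.] [431.  10.]
top large_cap 0.26 [194. 423.] [ 503. -507.]
top small_cap 0.64 [234. 365.] [ 361. -303.]
top tall_stem 0.67 [218. 323.] [ 418. -161.]
top short_stem 0.62 [230. 187.] [374. 297.]
top round_foot 0.84 [232. 156.] [366. 400.]
top round_foot 0.76 [214. 227.] [431. 165.]
top round_foot 0.75 [273. 185.] [230. 297.]
top round_foot 0.71 [193. 188.] [501. 300.]
top three_well_tray 0.97 [165. 329.] [ 602. -186.]
top two_well_tray 0.93 [160. 226.] [621. 173.]
top paint_bottle 0.76 [196. 422.] [ 494. -502.]
top plastic_tub 0.66 [201. 130.] [472. 494.]
scene large_cap 0.73 [224. 276.] [429.   6.]
scene small_cap 0.47 [182. 223.] [ 362. -304.]
scene tall_stem 0.9 [206. 244.] [ 421. -135.]
scene short_stem 0.64 [254. 374.] [360. 299.]
scene round_foot 0.94 [280. 339.] [509. 298.]
scene round_foot 0.8 [247. 317.] [435. 167.]
scene round_foot 0.8 [268. 408.] [353. 396.]
scene round_foot 0.54 [230. 348.] [314. 179.]
scene three_well_tray 0.98 [227. 190.] [ 605. -166.]
scene three_well_tray 0.62 [183. 224.] [ 361. -298.]
scene two_well_tray 0.77 [281. 268.] [627. 171.]
scene two_well_tray 0.35 [178. 152.] [ 501. -509.]
scene paint_bottle 0.63 [178. 155.] [ 494. -499.]
scene plastic_tub 0.61 [308. 415.] [471. 486.]
scene plastic_tub 0.47 [225. 276.] [434.  11.]
```

View pics/top0.png

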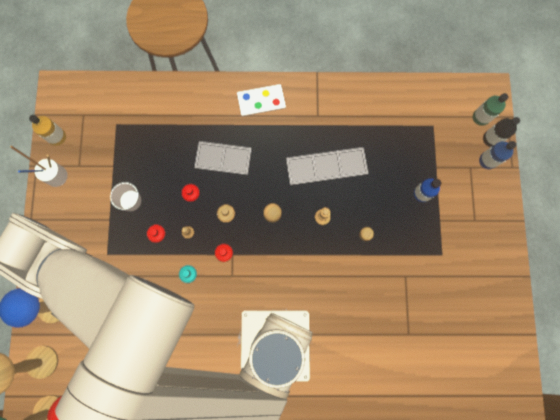

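View pics/scene0.png

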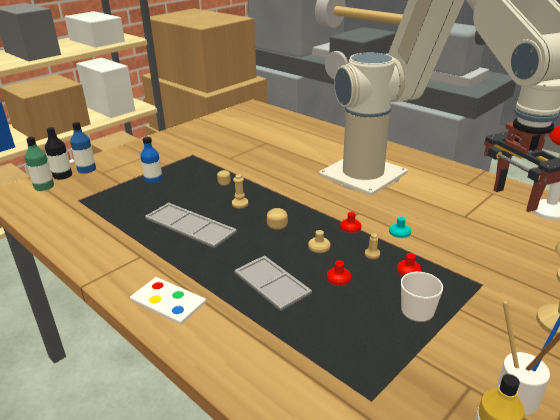

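The wooden round foot is at about (row 213, col 227) in the top view. The red ones at (193,190), (232,156), (252,224) and the turquoise one at (273,187) are look-alikes. Next I measure the trays and triangulate the parts.

Run:
```python
from h import *
P={c:get_image(c) for c in("top","scene")}
def lsq(obs):
    A=np.zeros((3,3));b=np.zeros(3)
    for p,(r,c) in obs:
        a=ray(p,r,c,0);d=ray(p,r,c,100)-a;d/=np.linalg.norm(d);M=np.eye(3)-np.outer(d,d);A+=M;b+=M@a
    return np.linalg.solve(A,b)
near=dict(large_cap=(430,8),small_cap=(361,-303),tall_stem=(419,-148),short_stem=(367,298),round_foot=(433,166))
for n,q in near.items():
    obs=[]
    for p in P.values():
        m=min(mark_of(p,n),key=lambda m:np.hypot(*(ray(p,*m["location"],0)[:2]-q)));obs.append((p,m["location"]))
    print(n,[ray(p,*l,0)[:2].round(1) for p,l in obs],lsq(obs).round(1))
# wood blobs & trays in top / scene
for cam,p in P.items():
    hsv=cv2.cvtColor(p["color"],cv2.COLOR_RGB2HSV)
    for lab,c,hw in (("long",(603,-175),(240,150)),("short",(624,172),(190,110))):
        w=np.array([[c[0]+sx*110,c[1]+sy*hw[1],0] for sx,sy in((-1,-1),(-1,1),(1,1),(1,-1))])
        poly=np.array([proj(p,x) for x in w]).astype(np.int32)
        roi=np.zeros(hsv.shape[:2],np.uint8);cv2.fillConvexPoly(roi,poly,255)
        m=((hsv[:,:,2]>90)&(hsv[:,:,1]<60)&(roi>0)).astype(np.uint8)
        m=cv2.morphologyEx(m,cv2.MORPH_CLOSE,np.ones((5,5)))
        k,l,s,cc=cv2.connectedComponentsWithStats(m);i=1+np.argmax(s[1:,4])
        cs,_=cv2.findContours((l==i).astype(np.uint8),0,2);ct=max(cs,key=cv2.contourArea)[:,0]
        g=np.array([ray(p,r,c,7)[:2] for c,r in ct]).astype(np.float32)
        R=cv2.minAreaRect(g);print(cam,lab,np.round(R[0],1),np.round(R[1],1),round(R[2],1))
```

```text
large_cap [array([425.4,  18.9]), array([421.4,   8.1])] [426.2  16.8   5.5]
small_cap [array([ 357.2, -304.9]), array([ 369., -293.])] [ 358.4 -306.6   -9. ]
tall_stem [array([ 409.8, -164.3]), array([ 424.4, -143.3])] [ 410.3 -163.8  -13.7]
short_stem [array([373.5, 292.1]), array([367.6, 295.8])] [371.5 294.5   1.6]
round_foot [array([432.1, 170.8]), array([440.7, 165.6])] [435.5 167.3  -2.3]
top long [ 600.2 -177.6] [102.6 277.4] 8.5
top short [627.7 181.9] [189.7 102.5] 82.6
scene long [ 599.2 -176.2] [104.1 280.2] 8.3
scene short [626.3 182.5] [190.9 101.7] 82.8
```

```bash
cat >> h.py <<'E'
PROF=dict(large_cap=[(0,23),(9,30),(33,30),(43,22),(50,0)],small_cap=[(0,18),(8,22),(32,22),(38,14),(41,0)],
 tall_stem=[(0,26),(6,26),(24,13),(31,16),(38,13),(40,12),(78,12),(85,16),(89,9),(98,9)],
 short_stem=[(0,20),(8,20),(22,11),(52,11),(52,8),(62,8)],round_foot=[(0,30),(9,30),(22,11),(46,11)])
def blob(p,n,xy,z0=0):
    "refine xy of a wooden part by matching its drawn silhouette to the colour blob"
    hsv=cv2.cvtColor(p["color"],cv2.COLOR_RGB2HSV)
    w=((hsv[:,:,0]>=6)&(hsv[:,:,0]<=28)&(hsv[:,:,1]>50)&(hsv[:,:,2]>45)).astype(np.uint8)
    k,l,s,c=cv2.connectedComponentsWithStats(w)
    def draw(xy):
        m=np.zeros(l.shape,np.uint8);t=np.linspace(0,2*np.pi,40)
        for (z1,r1),(z2,r2) in zip(PROF[n],PROF[n][1:]):
            pts=[proj(p,[xy[0]+r*np.cos(a),xy[1]+r*np.sin(a),z0+z]) for z,r in((z1,r1),(z2,r2)) for a in t]
            cv2.fillConvexPoly(m,cv2.convexHull((np.array(pts)*16).astype(np.int32)),1,shift=4)
        return m
    xy=np.array(xy,float);m=draw(xy)
    ids=[i for i in range(1,k) if s[i,4]>25];i=max(ids,key=lambda i:((l==i)&(m>0)).sum())
    b=l==i
    f=lambda m:np.array(np.nonzero(m)).mean(1)[::-1]
    for _ in range(8):
        e=f(b)-f(draw(xy)); h=z0+PROF[n][-1][0]/2; q=proj(p,[*xy,h])+e
        xy=xy+.9*(ray(p,q[1],q[0],h)[:2]-xy)
    m=draw(xy)>0
    return xy.round(1),round((m&b).sum()/(m|b).sum(),2)
E
python3 - <<'E'
from h import *
P=[get_image(c) for c in("top","scene")]
near=dict(large_cap=(427,12),small_cap=(361,-303),tall_stem=(414,-158),short_stem=(371,295),round_foot=(435,167))
for n,q in near.items(): print(n,[blob(p,n,q) for p in P])
E
```

```text
large_cap [(array([432. ,  10.6]), np.float64(0.93)), (array([428.2,  10.3]), np.float64(0.97))]
small_cap [(array([ 360.8, -302.6]), np.float64(0.85)), (array([448. ,  25.9]), np.float64(0.0))]
tall_stem [(array([ 420.9, -159. ]), np.float64(0.89)), (array([467.9,  46.3]), np.float64(0.0))]
short_stem [(array([ 353.3, -137.9]), np.float64(0.0)), (array([452.8,  31.1]), np.float64(0.0))]
round_foot [(array([432.6, 168.1]), np.float64(0.88)), (array([430.3, 168. ]), np.float64(0.98))]
```

```bash
python3 - <<'E'
s=open('h.py').read()
s=s.replace("    k,l,s,c=cv2","    roi=np.zeros(w.shape,np.uint8);cx=[proj(p,[*xy,z0+z]) for z in(0,PROF[n][-1][0])];cv2.line(roi,*[tuple(int(v) for v in q) for q in cx],1,int(90*p['mtx'][0,0]/abs((p['camera_from_world']@np.r_[xy,z0,1])[2])));w&=roi\n    k,l,s,c=cv2")
open('h.py','w').write(s)
E
python3 - <<'E'
from h import *
P=[get_image(c) for c in("top","scene")]
near=dict(large_cap=(430,10),small_cap=(361,-303),tall_stem=(420,-158),short_stem=(371,296),round_foot=(432,168))
for n,q in near.items(): print(n,[blob(p,n,q) for p in P])
E
```

```text
large_cap [(array([432. ,  10.9]), np.float64(0.91)), (array([428.2,  10.1]), np.float64(0.97))]
small_cap [(array([ 360.8, -302.5]), np.float64(0.83)), (array([ 322.4, -334.6]), np.float64(0.35))]
tall_stem [(array([ 421.3, -159. ]), np.float64(0.87)), (array([ 368.8, -219.2]), np.float64(0.3))]
short_stem [(array([367.5, 293.9]), np.float64(0.79)), (array([319.2, 269. ]), np.float64(0.3))]
round_foot [(array([432.5, 168.3]), np.float64(0.87)), (array([430.3, 168. ]), np.float64(0.97))]
```

Request:
move_arm(motion=[[20,-40,0,0,0,-0.12,87.8],[40,-80,0,0,0,-0.24,87.8],[60,-120,0,0,0,-0.36,87.8],[80,-160,0,0,0,-0.48,87.8],[95,-195,0,0,0,-0.6,87.8]])

```text
t: 2.22
ee_pos: [347.4, 381.8, 222.8]
orientation: [-3.026, -0.845, -0.001]
ft_force: [0.7, 0.7, 0.6]
width: 87.9
```

Request:
move_arm(motion=[[16,-40,0,0,0,-0.12,87.8],[16,-81,-30,0,0,-0.24,87.8],[16,-81,-60,0,0,-0.36,87.8],[16,-81,-60,0,0,-0.48,87.8],[16,-81,-60,0,0,-0.6,87.8]])

```text
t: 2.63
ee_pos: [361.9, 300.4, 161.1]
orientation: [3.138, -0.091, -0.005]
ft_force: [-0.5, 0.3, -0.4]
width: 87.8
```

Request:
move_arm(motion=[[0,0,0,0,0,-0.08,87.8],[0,0,0,0,0,-0.08,87.8]])

```text
t: 2.8
ee_pos: [362.9, 302.2, 162.6]
orientation: [3.135, -0.209, -0.0]
ft_force: [-0.8, -0.3, 0.1]
width: 87.9
```

```bash
cat >> h.py <<'E'
def st():
    o=get_obs();R=cv2.Rodrigues(np.array(o["orientation"]))[0]
    print("t",round(o["t"],2),"tcp",o["ee_pos"].round(1) if hasattr(o["ee_pos"],"round") else o["ee_pos"],"yaw",round(np.arctan2(R[1,0],R[0,0]),3),"zx",R[:2,2].round(3),"w",round(o["width"],1),"F",np.round(o["ft_force"],1))
E
python3 - <<'E'
from h import *
st();p=get_image("wrist");save(p,"w1");print([(m["p"],m["location"],ray(p,*m["location"],0)) for m in mark_of(p,"short_stem")[:2]])
print(proj(p,[366,294,0]),blob(p,"short_stem",(366,294)),blob(get_image("scene"),"short_stem",(366,294)))
E
```

```text
t 2.8 tcp [362.9 302.2 162.6] yaw -0.133 zx [-0. -0.] w 87.9 F [-0.8 -0.3  0.1]
[]
[290.37612023 197.86760494] (array([365.2, 294.5]), np.float64(0.84)) (array([316.4, 267.2]), np.float64(0.29))
```

View pics/w1.png

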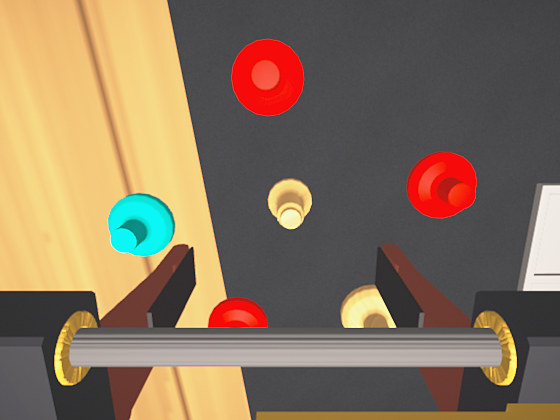

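The wrist view shows the short stem at about (290,205), with its base where the estimate projects. Going down on it.

Request:
move_arm(motion=[[2,-8,-20,0,0,0,87.8],[2,-8,-60,0,0,0,87.8],[2,-8,-60,0,0,0,87.8],[2,-8,-60,0,0,0,87.8]])

```text
t: 3.28
ee_pos: [363.4, 293.4, 101.5]
orientation: [3.132, -0.202, -0.006]
ft_force: [0.1, 0.1, 0.4]
width: 87.8
```

Request:
move_arm(motion=[[1,1,-35,0,0,0,87.8],[1,1,-65,0,0,0,87.8],[1,1,-80,0,0,0,87.8],[1,1,-80,0,0,0,60],[1,1,-80,0,0,0,15]])

```text
t: 3.7
ee_pos: [366.5, 296.0, 24.0]
orientation: [-3.134, 0.203, -0.001]
ft_force: [1.0, 0.3, 0.1]
width: 78.1
```

Request:
move_arm(motion=[[0,0,0,0,0,0,15],[0,0,0,0,0,0,15],[0,0,0,0,0,0,15],[0,0,0,0,0,0,15],[0,0,0,0,0,0,15]])

```text
t: 4.12
ee_pos: [366.1, 295.6, 23.4]
orientation: [-3.134, 0.204, -0.001]
ft_force: [-0.1, -0.2, -0.4]
width: 44.6
```

Request:
move_arm(motion=[[0,0,0,0,0,0,15],[0,0,0,0,0,0,15],[0,0,0,0,0,0,15]])

```text
t: 4.37
ee_pos: [365.7, 295.3, 22.7]
orientation: [3.135, -0.204, -0.0]
ft_force: [0.2, 0.4, -0.2]
width: 24.7
```

Request:
move_arm(motion=[[0,0,0,0,0,0,15],[0,0,0,0,0,0,15],[0,0,0,0,0,0,15],[0,0,20,0,0,0,15],[0,0,50,0,0,0,15]])

```text
t: 4.78
ee_pos: [364.1, 294.0, 71.1]
orientation: [3.131, -0.204, -0.007]
ft_force: [-0.4, 0.9, -0.2]
width: 21.3
```

Request:
move_arm(motion=[[10,0,30,0,0,0,15],[40,-10,40,0,0,0,15],[75,-20,40,0,0,0,15],[110,-29,40,0,0,0,15],[145,-38,40,0,0,0,15]])

```text
t: 5.2
ee_pos: [512.3, 256.8, 113.2]
orientation: [-3.135, 0.203, -0.001]
ft_force: [0.2, 1.0, 0.0]
width: 21.2
```

Request:
move_arm(motion=[[35,-10,0,0,0,0,15],[70,-20,0,0,0,0,15],[100,-28,0,0,0,0,15],[122,-32,0,0,0,0,15],[122,-32,0,0,0,0,15]])

```text
t: 5.62
ee_pos: [637.0, 224.1, 112.6]
orientation: [-3.134, 0.208, -0.005]
ft_force: [-0.5, -0.6, -0.4]
width: 20.9
```

Run:
```python
from h import *
st();p=get_image("wrist");save(p,"w2");print(proj(p,[632.6,225.6,4]))
```

```text
t 5.62 tcp [637.  224.1 112.6] yaw -0.132 zx [0.003 0.001] w 20.9 F [-0.5 -0.6 -0.4]
[279.59640798 204.57504158]
```

View pics/w2.png

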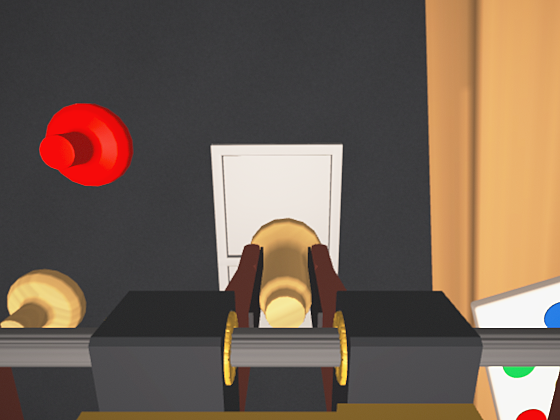

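The stem is held upright. The well spans about (222,155) to (340,257), and its centre falls where predicted. Placing it.

Request:
move_arm(motion=[[-4,1,-30,0,0,0,15],[-4,1,-60,0,0,0,15],[-4,1,-76,0,0,0,15],[-4,1,-82,0,0,0,15],[-4,1,-85,0,0,0,15]])

```text
t: 6.08
ee_pos: [626.2, 226.2, 26.6]
orientation: [3.133, -0.203, -0.007]
ft_force: [-6.2, -2.3, 13.3]
width: 20.8
```

Request:
move_arm(motion=[[0,0,0,0,0,0,15],[0,0,0,0,0,0,15]])

```text
t: 6.25
ee_pos: [628.8, 226.8, 28.6]
orientation: [-3.135, 0.203, -0.002]
ft_force: [0.1, 0.3, -0.5]
width: 21.3
```

Request:
move_arm(motion=[[0,0,-1,0,0,0,15],[0,0,-1,0,0,0,15],[0,0,-1,0,0,0,15]])

```text
t: 6.5
ee_pos: [629.0, 226.5, 27.3]
orientation: [-3.135, 0.204, -0.001]
ft_force: [-0.2, 0.8, -0.4]
width: 21.3
```

Request:
move_arm(motion=[[0,0,-1,0,0,0,15],[0,0,-1,0,0,0,60],[0,0,-1,0,0,0,60],[0,0,-1,0,0,0,60],[0,0,-1,0,0,0,60]])

```text
t: 6.92
ee_pos: [628.7, 226.3, 25.5]
orientation: [3.135, -0.204, -0.0]
ft_force: [0.4, 0.7, -0.1]
width: 44.0
```

Request:
move_arm(motion=[[0,0,0,0,0,0,60],[0,0,25,0,0,0,60],[0,0,60,0,0,0,60],[0,0,100,0,0,0,87.8],[0,0,135,0,0,0,87.8]])

```text
t: 7.33
ee_pos: [628.6, 226.3, 162.3]
orientation: [3.135, -0.204, -0.0]
ft_force: [0.8, 0.2, 0.5]
width: 69.7
```

Run:
```python
from h import *
st()
for c in("top","scene","wrist"):
    p=get_image(c);save(p,c+"3")
    try: print(c,blob(p,"short_stem",(630,226),4))
    except Exception as e: print(c,e)
```

```text
t 7.33 tcp [628.6 226.3 162.3] yaw -0.13 zx [-0. -0.] w 69.7 F [0.8 0.2 0.5]
top max() iterable argument is empty
scene (array([627.6, 225.2]), np.float64(0.9))
wrist (array([628.1, 224.6]), np.float64(0.91))
```

View pics/wrist3.png

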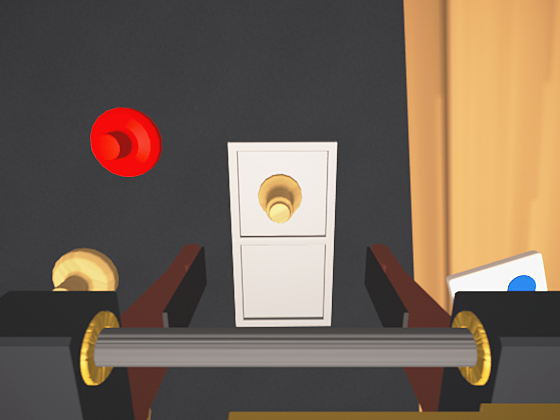

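The short stem stands centred in its well, around (280,195). Next is the round foot.

Request:
move_arm(motion=[[-39,-12,-20,0,0,0.09,87.8],[-78,-24,-50,0,0,0.18,87.8],[-117,-36,-60,0,0,0.28,87.8],[-156,-48,-60,0,0,0.28,87.8],[-190,-56,-60,0,0,0.28,87.8]])

```text
t: 7.9
ee_pos: [438.9, 169.8, 98.1]
orientation: [3.131, 0.236, -0.008]
ft_force: [-0.1, 0.6, -0.1]
width: 88.2
```

Request:
move_arm(motion=[[-7,-2,0,0,0,0,87.8],[-7,-2,0,0,0,0,87.8]])

```text
t: 8.07
ee_pos: [431.6, 168.0, 99.3]
orientation: [3.131, 0.236, -0.009]
ft_force: [0.9, 0.4, -0.3]
width: 87.5
```

Run:
```python
from h import *
st();p=get_image("wrist")
for n,q in dict(round_foot=(431,168),large_cap=(430,10)).items(): print(n,blob(p,n,q),proj(p,[*q,0]))
```

```text
t 8.07 tcp [431.6 168.   99.3] yaw 0.15 zx [-0.005 -0.002] w 87.5 F [ 0.9  0.4 -0.3]
round_foot (array([430. , 167.2]), np.float64(0.97)) [285.99024517 209.00592065]
large_cap (array([430.8,   5.4]), np.float64(0.9)) [257.11181577 382.71355733]
```

Request:
move_arm(motion=[[-1,0,-35,0,0,0,87.8],[-1,0,-65,0,0,0,87.8],[-1,0,-78,0,0,0,87.8],[-1,0,-78,0,0,0,15],[-1,0,-78,0,0,0,15]])

```text
t: 8.53
ee_pos: [436.1, 169.7, 22.0]
orientation: [3.133, 0.235, -0.001]
ft_force: [-0.0, -0.9, 0.2]
width: 77.7
```

Request:
move_arm(motion=[[0,0,0,0,0,0,15],[0,0,0,0,0,0,15],[0,0,0,0,0,0,15],[0,0,0,0,0,0,15],[0,0,0,0,0,0,15]])

```text
t: 8.95
ee_pos: [435.3, 169.5, 23.4]
orientation: [-3.132, -0.235, -0.002]
ft_force: [-0.2, -0.1, 0.9]
width: 44.6
```

Request:
move_arm(motion=[[0,0,0,0,0,0,15],[0,0,0,0,0,0,15],[0,0,0,0,0,0,15],[0,0,0,0,0,0,15],[0,0,0,0,0,0,15]])

```text
t: 9.37
ee_pos: [434.7, 169.3, 22.8]
orientation: [3.133, 0.235, -0.0]
ft_force: [-1.0, -0.3, 3.1]
width: 21.6
```

Request:
move_arm(motion=[[0,0,20,0,0,0,15],[5,-5,50,0,0,0,15],[20,-30,80,0,0,0,15],[40,-62,85,0,0,0,15],[60,-97,85,0,0,0,15]])

```text
t: 9.78
ee_pos: [497.0, 72.2, 110.3]
orientation: [-3.132, -0.239, -0.008]
ft_force: [-0.1, 0.5, -0.5]
width: 21.6
```

Request:
move_arm(motion=[[20,-35,0,0,0,0,15],[40,-70,0,0,0,0,15],[60,-105,0,0,0,0,15],[80,-140,0,0,0,0,15],[92,-162,0,0,0,0,15]])

```text
t: 10.2
ee_pos: [588.7, -93.1, 107.8]
orientation: [3.132, 0.233, 0.003]
ft_force: [0.2, 0.5, -0.4]
width: 21.3
```

Request:
move_arm(motion=[[0,0,0,0,0,0,15],[0,0,0,0,0,0,15]])

```text
t: 10.37
ee_pos: [586.8, -90.8, 107.2]
orientation: [-3.133, -0.231, 0.001]
ft_force: [-1.1, -0.0, -1.4]
width: 21.6
```

Run:
```python
from h import *
st();p=get_image("wrist");save(p,"w4");print(proj(p,[586.8,-90,4]),proj(p,[599.7,-177,4]))
```

```text
t 10.37 tcp [586.8 -90.8 107.2] yaw 0.147 zx [-0.  0.] w 21.6 F [-1.1 -0.  -1.4]
[286.23740815 206.81519066] [286.01107119 310.01080806]
```

View pics/w4.png

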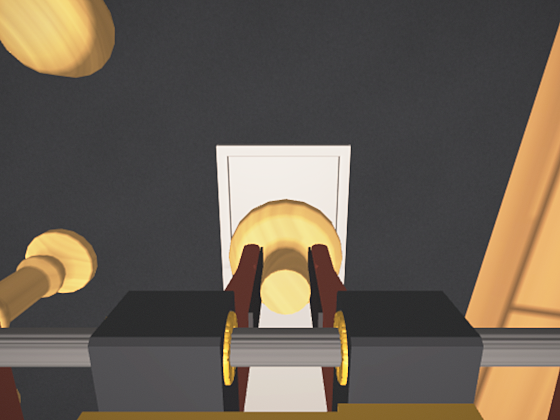

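Foot held upright over the end well, with the well's inner edges at columns 228–340. Placing.

Request:
move_arm(motion=[[0,0,-30,0,0,0,15],[0,0,-60,0,0,0,15],[0,0,-72,0,0,0,15],[0,0,-77,0,0,0,15],[0,0,-79,0,0,0,15]])

```text
t: 10.83
ee_pos: [585.9, -88.5, 28.0]
orientation: [-3.132, -0.237, 0.003]
ft_force: [0.6, -0.4, -0.2]
width: 21.6
```

Request:
move_arm(motion=[[0,0,-1,0,0,0,15],[0,0,-1,0,0,0,15],[0,0,-2,0,0,0,15],[0,0,-2,0,0,0,15]])

```text
t: 11.17
ee_pos: [587.5, -89.7, 27.7]
orientation: [3.132, 0.235, 0.002]
ft_force: [-0.8, -0.4, -0.1]
width: 21.3
```

Request:
move_arm(motion=[[0,0,-1,0,0,0,15],[0,0,-1,0,0,0,15],[0,0,-1,0,0,0,60],[0,0,-1,0,0,0,60],[0,0,-1,0,0,0,60]])

```text
t: 11.58
ee_pos: [586.9, -89.7, 25.9]
orientation: [3.133, 0.235, 0.0]
ft_force: [0.6, -1.0, 0.9]
width: 37.9
```

Request:
move_arm(motion=[[0,0,0,0,0,0,60],[0,0,0,0,0,0,60],[0,0,30,0,0,0,87.8],[0,0,65,0,0,0,87.8],[0,0,90,0,0,0,87.8]])

```text
t: 12.0
ee_pos: [587.0, -89.7, 117.3]
orientation: [3.133, 0.235, 0.0]
ft_force: [-0.1, -0.4, -0.2]
width: 71.1
```

Request:
move_arm(motion=[[-38,15,0,0,0,0,87.8],[-72,40,0,0,0,0,87.8],[-108,65,0,0,0,0,87.8],[-140,88,0,0,0,0,87.8],[-156,98,0,0,0,0,87.8]])

```text
t: 12.42
ee_pos: [425.8, 9.9, 115.3]
orientation: [-3.132, -0.236, 0.006]
ft_force: [0.2, 0.5, -0.8]
width: 88.0
```

Run:
```python
from h import *
st();p=get_image("wrist");print(blob(p,"large_cap",(430,10)))
p=get_image("scene");print(blob(p,"round_foot",(587,-90),4),blob(p,"large_cap",(430,10)))
```

```text
t 12.42 tcp [425.8   9.9 115.3] yaw 0.151 zx [-0.004  0.   ] w 88.0 F [ 0.2  0.5 -0.8]
(array([427.6,   9.8]), np.float64(0.96))
(array([585.7, -91.2]), np.float64(0.92)) (array([428.1,  10.5]), np.float64(0.97))
```

Request:
move_arm(motion=[[0,0,-30,0,0,0,87.8],[0,0,-50,0,0,0,87.8],[0,0,-50,0,0,0,87.8],[0,0,-50,0,0,0,87.8]])

```text
t: 12.85
ee_pos: [431.2, 8.0, 65.3]
orientation: [-3.133, -0.235, 0.003]
ft_force: [-0.0, -0.7, -0.5]
width: 87.9
```

Request:
move_arm(motion=[[-3,2,-10,0,0,0,87.8],[-3,2,-35,0,0,0,87.8],[-3,2,-50,0,0,0,87.8],[-3,2,-55,0,0,0,87.8],[-3,2,-55,0,0,0,50]])

```text
t: 13.27
ee_pos: [428.3, 10.1, 10.7]
orientation: [-3.133, -0.235, 0.001]
ft_force: [-0.2, 0.4, 0.5]
width: 84.1
```

Request:
move_arm(motion=[[0,0,0,0,0,0,50],[0,0,0,0,0,0,50],[0,0,0,0,0,0,50],[0,0,0,0,0,0,50],[0,0,0,0,0,0,50]])

```text
t: 13.68
ee_pos: [428.6, 10.3, 11.6]
orientation: [3.133, 0.235, 0.003]
ft_force: [-0.5, -1.3, 6.5]
width: 59.3
```

Request:
move_arm(motion=[[0,0,0,0,0,0,50],[0,0,20,0,0,0,50],[4,-6,55,0,0,0,50],[20,-30,85,0,0,0,50],[40,-60,95,0,0,0,50]])

```text
t: 14.1
ee_pos: [468.7, -49.4, 109.5]
orientation: [3.132, 0.24, 0.005]
ft_force: [2.2, 0.5, -1.4]
width: 59.3
```

Request:
move_arm(motion=[[22,-32,0,0,0,0,50],[44,-64,0,0,0,0,50],[66,-97,0,0,0,0,50],[88,-130,0,0,0,0,50],[108,-160,0,0,0,0,50]])

```text
t: 14.52
ee_pos: [576.7, -211.8, 106.2]
orientation: [3.132, 0.235, 0.001]
ft_force: [0.0, 0.1, -0.5]
width: 59.2
```

Request:
move_arm(motion=[[20,-30,0,0,0,0,50],[35,-52,0,0,0,0,50],[36,-54,0,0,0,0,50],[36,-54,0,0,0,0,50],[36,-54,0,0,0,0,50]])

```text
t: 14.93
ee_pos: [610.7, -262.9, 105.3]
orientation: [-3.132, -0.235, 0.002]
ft_force: [0.2, 0.1, -1.4]
width: 59.2
```

Run:
```python
from h import *
st();p=get_image("wrist");save(p,"w5");print(proj(p,[612.5,-264,4]))
```

```text
t 14.93 tcp [ 610.7 -262.9  105.3] yaw 0.15 zx [-0.002  0.001] w 59.2 F [ 0.2  0.1 -1.4]
[288.35185075 210.36054452]
```

View pics/w5.png

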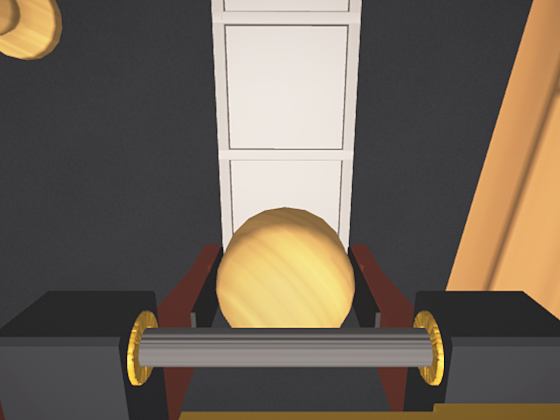

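Cap held level over the end well. Wall line at row 155, cap centred at column 286. Placing.

Request:
move_arm(motion=[[1,-1,-35,0,0,0,50],[1,-1,-65,0,0,0,50],[1,-1,-82,0,0,0,50],[1,-1,-88,0,0,0,50],[1,-1,-89,0,0,0,50]])

```text
t: 15.4
ee_pos: [611.2, -262.8, 16.0]
orientation: [-3.131, -0.237, 0.005]
ft_force: [-0.2, -0.2, -0.2]
width: 59.2
```

Request:
move_arm(motion=[[0,0,0,0,0,0,50],[0,0,0,0,0,0,50],[0,0,0,0,0,0,50]])

```text
t: 15.65
ee_pos: [613.3, -264.5, 17.8]
orientation: [3.132, 0.236, 0.002]
ft_force: [-0.3, -0.1, -1.5]
width: 59.2
```

Request:
move_arm(motion=[[0,0,-1,0,0,0,50],[0,0,-2,0,0,0,50],[0,0,-2,0,0,0,50],[0,0,-2,0,0,0,50]])

```text
t: 15.98
ee_pos: [613.2, -264.8, 15.4]
orientation: [3.132, 0.235, 0.001]
ft_force: [-0.2, -0.2, 5.0]
width: 59.2
```

Request:
move_arm(motion=[[0,0,0,0,0,0,80],[0,0,0,0,0,0,80],[0,0,0,0,0,0,80],[0,0,20,0,0,0,80],[0,0,55,0,0,0,87.8]])

```text
t: 16.4
ee_pos: [609.7, -263.4, 66.1]
orientation: [-3.129, -0.235, 0.011]
ft_force: [-0.1, -0.0, -0.5]
width: 84.0
```

Request:
move_arm(motion=[[-15,-2,25,0,0,0,87.8],[-50,-7,40,0,0,-0.1,87.8],[-88,-13,40,0,0,-0.2,87.8],[-126,-19,40,0,0,-0.28,87.8],[-160,-25,40,0,0,-0.28,87.8]])

```text
t: 16.82
ee_pos: [450.8, -289.4, 110.0]
orientation: [3.134, -0.21, -0.0]
ft_force: [-0.7, -0.6, 0.8]
width: 88.2
```

Request:
move_arm(motion=[[-35,-5,0,0,0,0,87.8],[-65,-9,0,0,0,0,87.8],[-94,-13,0,0,0,0,87.8],[-94,-13,0,0,0,0,87.8],[-94,-13,0,0,0,0,87.8]])

```text
t: 17.23
ee_pos: [357.9, -302.9, 109.9]
orientation: [-3.135, 0.208, 0.0]
ft_force: [0.3, -0.8, -0.3]
width: 88.0
```

Run:
```python
from h import *
st();p=get_image("wrist");print(blob(p,"small_cap",(359,-302.5)),blob(p,"tall_stem",(419,-159)))
p=get_image("scene");print(blob(p,"large_cap",(612,-264),4))
```

```text
t 17.23 tcp [ 357.9 -302.9  109.9] yaw -0.132 zx [-0.  0.] w 88.0 F [ 0.3 -0.8 -0.3]
(array([ 359.7, -298.2]), np.float64(0.47)) (array([ 418.3, -159.6]), np.float64(0.93))
(array([ 611.1, -265.8]), np.float64(0.97))
```

Run:
```python
from h import *
p=get_image("wrist");save(p,"w6");print(proj(p,[359.5,-302.5,0]),proj(p,[359.5,-302.5,41]),[(m["p"],m["location"],ray(p,*m["location"],0)) for m in mark_of(p,"small_cap")[:2]])
```

```text
[285.23278897 204.19737038] [285.33207296 220.61286189] [(0.97, [205.9, 284.8], array([ 358.99262055, -303.8097421 ,    0.        ]))]
```

View pics/w6.png

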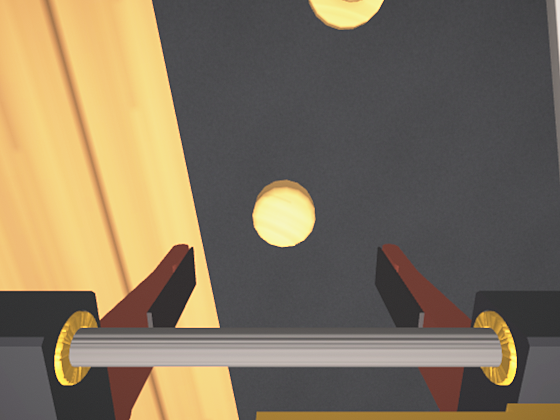

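The small cap is centred at (284,213), which matches the prediction. Grasping it.

Request:
move_arm(motion=[[1,0,-35,0,0,0,87.8],[1,0,-70,0,0,0,87.8],[1,0,-92,0,0,0,87.8],[1,0,-100,0,0,0,87.8],[1,0,-100,0,0,0,35]])

```text
t: 17.85
ee_pos: [359.6, -301.6, 8.0]
orientation: [-3.133, 0.202, 0.004]
ft_force: [-0.1, 0.8, -0.0]
width: 83.7
```

Request:
move_arm(motion=[[0,0,0,0,0,0,35],[0,0,0,0,0,0,35],[0,0,0,0,0,0,35],[0,0,0,0,0,0,35],[0,0,0,0,0,0,35]])

```text
t: 18.27
ee_pos: [360.3, -303.1, 10.7]
orientation: [3.134, -0.204, 0.002]
ft_force: [-1.3, -0.9, 0.1]
width: 51.6
```

Request:
move_arm(motion=[[0,0,0,0,0,0,35],[0,0,0,0,0,0,35],[0,0,0,0,0,0,35]])

```text
t: 18.52
ee_pos: [360.1, -302.9, 10.3]
orientation: [3.134, -0.204, 0.001]
ft_force: [-0.7, 0.7, 6.2]
width: 42.8
```

Request:
move_arm(motion=[[0,0,0,0,0,0,35],[0,0,20,0,0,0,35],[0,0,60,0,0,0,35],[0,0,100,0,0,0,35],[0,0,130,0,0,0,35]])

```text
t: 18.93
ee_pos: [359.9, -302.8, 142.1]
orientation: [3.134, -0.204, 0.001]
ft_force: [1.1, -1.2, -1.1]
width: 42.9
```

Request:
move_arm(motion=[[18,30,10,0,0,0,35],[38,64,10,0,0,0,35],[58,98,10,0,0,0,35],[78,132,10,0,0,0,35],[98,166,10,0,0,0,35]])

```text
t: 19.35
ee_pos: [458.3, -135.1, 150.1]
orientation: [3.135, -0.205, 0.001]
ft_force: [-0.0, -0.6, -0.0]
width: 42.8
```

Request:
move_arm(motion=[[20,34,0,0,0,0,35],[40,68,0,0,0,0,35],[60,102,-10,0,0,0,35],[80,136,-20,0,0,0,35],[100,169,-30,0,0,0,35]])

```text
t: 19.77
ee_pos: [558.4, 34.4, 119.5]
orientation: [-3.135, 0.204, -0.0]
ft_force: [0.4, -0.1, -0.1]
width: 43.0
```

Request:
move_arm(motion=[[20,34,0,0,0,0,35],[40,68,-5,0,0,0,35],[60,100,-10,0,0,0,35],[63,106,-10,0,0,0,35],[63,106,-10,0,0,0,35]])

```text
t: 20.18
ee_pos: [621.3, 140.5, 109.1]
orientation: [-3.135, 0.199, 0.0]
ft_force: [-0.2, 0.9, -0.7]
width: 43.4
```

Run:
```python
from h import *
st();p=get_image("wrist");save(p,"w7");print(proj(p,[621.4,138.4,4]))
```

```text
t 20.18 tcp [621.3 140.5 109.1] yaw -0.127 zx [-0.  0.] w 43.4 F [-0.2  0.9 -0.7]
[286.49292379 209.46098058]
```

View pics/w7.png

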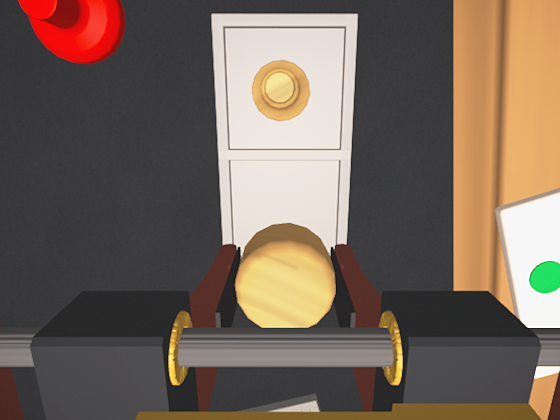

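Small cap held level over the free well. Inner edges at columns 230–340, cap centred at column 285. Placing.

Request:
move_arm(motion=[[0,-2,-35,0,0,0,35],[0,-2,-70,0,0,0,35],[0,-2,-88,0,0,0,35],[0,-2,-94,0,0,0,35],[0,-2,-94,0,0,0,35]])

```text
t: 20.65
ee_pos: [618.7, 134.3, 15.1]
orientation: [3.134, -0.206, -0.006]
ft_force: [-0.4, 0.0, -0.3]
width: 43.0
```

Request:
move_arm(motion=[[0,0,0,0,0,0,35],[0,0,-1,0,0,0,35],[0,0,-1,0,0,0,35]])

```text
t: 20.9
ee_pos: [621.1, 135.7, 15.5]
orientation: [-3.135, 0.205, -0.001]
ft_force: [-0.8, 0.2, 0.3]
width: 42.8
```

Request:
move_arm(motion=[[0,0,-1,0,0,0,35],[0,0,-1.5,0,0,0,35],[0,0,-1.5,0,0,0,62],[0,0,-1.5,0,0,0,62],[0,0,-1.5,0,0,0,62]])

```text
t: 21.32
ee_pos: [620.8, 136.5, 13.3]
orientation: [-3.135, 0.204, -0.0]
ft_force: [1.9, -0.5, -0.1]
width: 58.9
```

Request:
move_arm(motion=[[0,0,20,0,0,0,62],[0,0,60,0,0,0,87.8],[0,0,100,0,0,0,87.8],[0,0,140,0,0,0,87.8],[-15,-22,160,0,0,0,87.8]])

```text
t: 21.73
ee_pos: [610.2, 117.1, 178.6]
orientation: [-3.132, 0.2, -0.014]
ft_force: [1.4, 0.2, 0.5]
width: 85.0
```

Request:
move_arm(motion=[[-22,-32,0,0,0,0.1,87.8],[-44,-64,0,0,0,0.2,87.8],[-66,-96,0,0,0,0.28,87.8],[-88,-128,0,0,0,0.28,87.8],[-110,-160,0,0,0,0.28,87.8]])

```text
t: 22.15
ee_pos: [494.5, -46.7, 173.4]
orientation: [3.133, 0.237, 0.001]
ft_force: [0.1, -1.5, -0.8]
width: 87.6
```

Request:
move_arm(motion=[[-22,-32,0,0,0,0,87.8],[-44,-64,0,0,0,0,87.8],[-66,-96,0,0,0,0,87.8],[-78,-113,0,0,0,0,87.8],[-78,-113,0,0,0,0,87.8]])

```text
t: 22.57
ee_pos: [415.5, -160.9, 173.3]
orientation: [3.133, 0.23, -0.001]
ft_force: [0.3, 0.1, -0.1]
width: 87.8
```

Run:
```python
from h import *
st();p=get_image("wrist");save(p,"w8");print(blob(p,"tall_stem",(419,-159)))
p=get_image("scene");print(blob(p,"small_cap",(621,136),4),blob(p,"short_stem",(628,225),4))
```

```text
t 22.57 tcp [ 415.5 -160.9  173.3] yaw 0.147 zx [-0.001 -0.   ] w 87.8 F [ 0.3  0.1 -0.1]
(array([ 418.3, -160. ]), np.float64(0.98))
(array([619.2, 135.4]), np.float64(0.96)) (array([627.6, 225.2]), np.float64(0.9))
```

Grasp the tall stem at TCP z of about 41.

Request:
move_arm(motion=[[3,1,-20,0,0,0,87.8],[3,1,-60,0,0,0,87.8],[3,1,-100,0,0,0,87.8],[3,1,-125,0,0,0,87.8],[3,1,-132,0,0,0,87.8]])

```text
t: 23.08
ee_pos: [419.4, -155.7, 37.9]
orientation: [-3.13, -0.238, 0.008]
ft_force: [-0.2, -0.7, -0.6]
width: 87.8
```

Request:
move_arm(motion=[[0,0,0,0,0,0,15],[0,0,0,0,0,0,15],[0,0,0,0,0,0,15],[0,0,0,0,0,0,15],[0,0,0,0,0,0,15]])

```text
t: 23.5
ee_pos: [421.9, -158.0, 42.6]
orientation: [3.131, 0.235, 0.004]
ft_force: [0.1, 0.3, 0.6]
width: 58.1
```

Request:
move_arm(motion=[[0,0,0,0,0,0,15],[0,0,0,0,0,0,15],[0,0,0,0,0,0,15],[0,0,0,0,0,0,15],[0,0,0,0,0,0,15]])

```text
t: 23.92
ee_pos: [420.8, -157.7, 41.4]
orientation: [3.133, 0.235, 0.0]
ft_force: [-1.1, -0.1, 3.2]
width: 30.2
```

Request:
move_arm(motion=[[0,0,0,0,0,0,15],[0,0,0,0,0,0,15]])

```text
t: 24.08
ee_pos: [420.9, -157.7, 41.4]
orientation: [3.133, 0.235, 0.0]
ft_force: [-0.7, 0.5, 4.1]
width: 30.2
```

Run:
```python
from h import *
st();p=get_image("scene");u=proj(p,[420,-158,60]).astype(int);print(u)
a=p["color"][u[1]-55:u[1]+45,u[0]-65:u[0]+65,::-1];cv2.imwrite("pics/s9.png",cv2.resize(a,None,fx=5,fy=5,interpolation=cv2.INTER_CUBIC))
```

```text
t 24.08 tcp [ 420.9 -157.7   41.4] yaw 0.15 zx [ 0. -0.] w 30.2 F [-0.7  0.5  4.1]
[238 186]
```

View pics/s9.png

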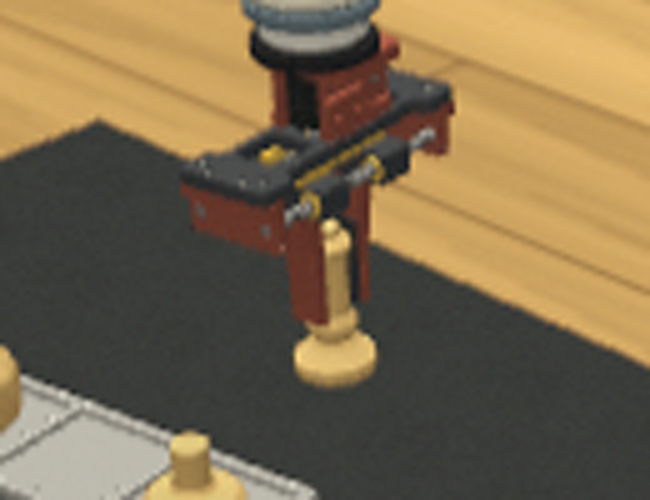

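The fingers stopped at 30 mm, so they are on the upper bead and not the 24 mm shaft. I will lower until both 32 mm beads lie between the pads, which holds better.

Request:
move_arm(motion=[[0,0,0,0,0,0,50],[0,0,0,0,0,0,50],[0,0,0,0,0,0,50],[0,0,-6,0,0,0,50],[0,0,-13,0,0,0,50]])

```text
t: 24.55
ee_pos: [421.2, -157.8, 28.0]
orientation: [3.132, 0.235, 0.001]
ft_force: [-0.1, -0.9, -0.6]
width: 49.5
```

Request:
move_arm(motion=[[0,0,0,0,0,0,50],[0,0,0,0,0,0,20],[0,0,0,0,0,0,20],[0,0,0,0,0,0,20],[0,0,0,0,0,0,20]])

```text
t: 24.97
ee_pos: [420.9, -157.7, 28.3]
orientation: [3.133, 0.235, 0.0]
ft_force: [0.2, -0.5, 0.1]
width: 30.3
```

Request:
move_arm(motion=[[0,0,0,0,0,0,20],[0,0,0,0,0,0,20],[0,0,0,0,0,0,20]])

```text
t: 25.22
ee_pos: [420.9, -157.7, 28.4]
orientation: [3.133, 0.235, 0.0]
ft_force: [0.7, 0.0, -0.2]
width: 30.3
```

Request:
move_arm(motion=[[0,0,15,0,0,0,20],[0,0,40,0,0,0,20],[5,0,70,0,0,0,20],[30,-3,80,0,0,0,20],[60,-6,80,0,0,0,20]])

```text
t: 25.63
ee_pos: [481.6, -164.0, 111.2]
orientation: [3.131, 0.234, 0.005]
ft_force: [0.3, -0.4, -0.6]
width: 29.9
```

Request:
move_arm(motion=[[30,-3,0,0,0,0,20],[60,-6,0,0,0,0,20],[90,-10,0,0,0,0,20],[112,-13,0,0,0,0,20],[119,-13,0,0,0,0,20]])

```text
t: 26.05
ee_pos: [603.2, -177.2, 108.5]
orientation: [3.132, 0.236, 0.005]
ft_force: [0.4, -0.7, -0.3]
width: 30.6
```

Request:
move_arm(motion=[[0,0,0,0,0,0,20],[0,0,0,0,0,0,20]])

```text
t: 26.22
ee_pos: [598.4, -176.2, 107.6]
orientation: [-3.132, -0.236, 0.003]
ft_force: [0.4, 0.0, -1.3]
width: 30.5
```

Run:
```python
from h import *
st();p=get_image("wrist");save(p,"w10");print(proj(p,[599.7,-177,4]))
```

```text
t 26.22 tcp [ 598.4 -176.2  107.6] yaw 0.15 zx [-0.002  0.001] w 30.5 F [ 0.4  0.  -1.3]
[287.78822594 208.97382437]
```

View pics/w10.png

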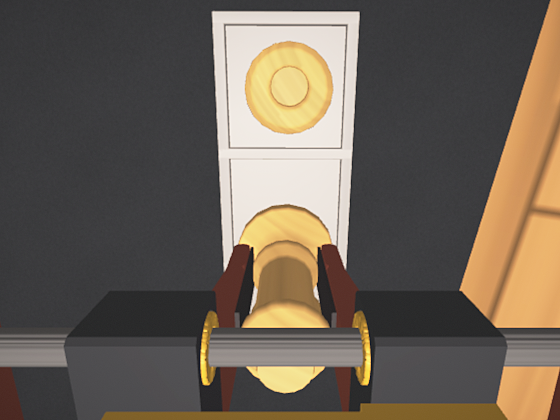

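The stem is upright over the middle well, and the foot sits centred in its well at (288,88). Placing.

Request:
move_arm(motion=[[1,0,-30,0,0,0,20],[1,0,-55,0,0,0,20],[1,0,-68,0,0,0,20],[1,0,-73,0,0,0,20],[1,0,-74,0,0,0,20]])

```text
t: 26.68
ee_pos: [599.4, -176.4, 33.4]
orientation: [-3.132, -0.235, 0.004]
ft_force: [0.3, 0.5, -1.3]
width: 30.5
```

Request:
move_arm(motion=[[0,0,0,0,0,0,20],[0,0,0,0,0,0,20],[0,0,-1,0,0,0,20],[0,0,-1,0,0,0,20]])

```text
t: 27.02
ee_pos: [601.4, -176.8, 34.2]
orientation: [3.132, 0.235, 0.002]
ft_force: [0.2, 0.0, -0.3]
width: 30.1
```

Request:
move_arm(motion=[[0,0,-1,0,0,0,20],[0,0,-1,0,0,0,20],[0,0,-1.5,0,0,0,20],[0,0,-1.5,0,0,0,20]])

```text
t: 27.35
ee_pos: [601.0, -176.7, 32.2]
orientation: [3.133, 0.235, 0.0]
ft_force: [-1.4, 1.0, 3.6]
width: 30.6
```

Light contact force (3.6 N). Release, rise straight up, and move away for a final look.

Request:
move_arm(motion=[[0,0,0,0,0,0,62],[0,0,0,0,0,0,62],[0,0,0,0,0,0,62],[0,0,0,0,0,0,62],[0,0,0,0,0,0,62]])

```text
t: 27.77
ee_pos: [600.8, -176.6, 31.6]
orientation: [-3.133, -0.235, 0.0]
ft_force: [-0.2, -0.2, 0.2]
width: 59.6
```

Request:
move_arm(motion=[[0,0,25,0,0,0,62],[0,0,60,0,0,0,62],[0,0,100,0,0,0,62],[0,0,140,0,0,0,62],[0,0,180,0,0,0,62]])

```text
t: 28.18
ee_pos: [600.4, -176.5, 213.3]
orientation: [-3.133, -0.235, 0.001]
ft_force: [0.3, -0.1, -0.7]
width: 61.9
```

Request:
move_arm(motion=[[-35,15,0,0,0,0,62],[-70,30,0,0,0,0,62],[-105,45,0,0,0,0,62],[-140,60,0,0,0,0,62],[-140,60,0,0,0,0,62]])

```text
t: 28.6
ee_pos: [453.3, -113.9, 210.5]
orientation: [-3.13, -0.236, 0.011]
ft_force: [0.4, 0.8, 0.6]
width: 61.9
```

Request:
move_arm(motion=[[-35,15,0,0,0,0,62],[-70,30,0,0,0,0,62],[-70,30,0,0,0,0,62],[-70,30,0,0,0,0,62],[-70,30,0,0,0,0,62]])

```text
t: 29.02
ee_pos: [392.0, -87.0, 212.3]
orientation: [3.132, 0.236, 0.003]
ft_force: [-0.6, 0.2, 0.8]
width: 62.0
```

Run:
```python
from h import *
st();p=get_image("scene");save(p,"s11")
W={}
for n,q,c,yaw in(("large_cap",(612,-264),(599.7,-177),.147),("tall_stem",(600,-177),(599.7,-177),.147),("round_foot",(586,-90),(599.7,-177),.147),("small_cap",(620,136),(627,182.2),-.127),("short_stem",(628,225),(627,182.2),-.127)):
    xy,i=blob(p,n,q,4);d=xy-np.array(c);print(n,xy,i,"tray x,y",(d@[np.cos(yaw),np.sin(yaw)]).round(1),(d@[-np.sin(yaw),np.cos(yaw)]).round(1))
cv2.imwrite("pics/s11c.png",cv2.resize(p["color"][120:330,100:460,::-1],None,fx=2.2,fy=2.2,interpolation=cv2.INTER_CUBIC))
```

```text
t 29.02 tcp [392.  -87.  212.3] yaw 0.15 zx [ 0.002 -0.001] w 62.0 F [-0.6  0.2  0.8]
large_cap [ 611.1 -265.8] 0.97 tray x,y -1.7 -89.5
tall_stem [ 599.2 -178.9] 0.93 tray x,y -0.8 -1.8
round_foot [585.9 -91.1] 0.92 tray x,y -1.1 87.0
small_cap [619.3 135.5] 0.96 tray x,y -1.7 -47.3
short_stem [627.6 225.2] 0.9 tray x,y -4.9 42.7
```

View pics/s11c.png

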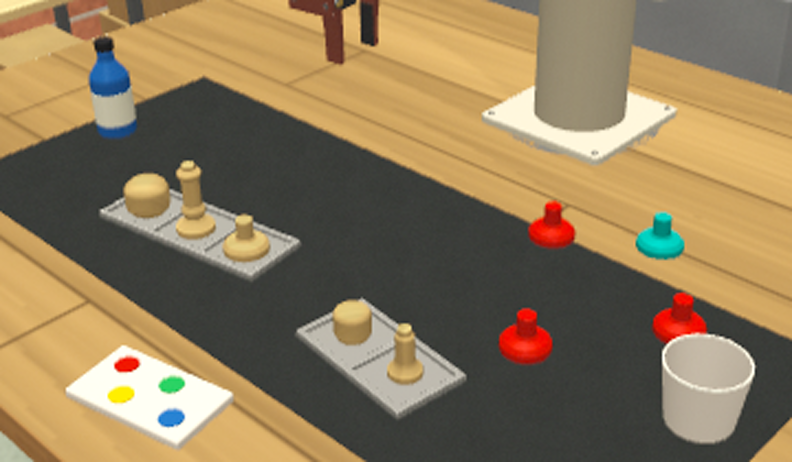

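All five parts stand upright in their wells (large cap (147,195), tall stem (193,200), foot (246,238), small cap (352,322), short stem (405,355)), and the bottle, tub and look-alikes are where they were.

```bash
python3 -c "
from workcell import *
print(close_job())"
```

```text
the job is handed in; nothing more can be done
None
```

Both kits are made up and the job is handed in, at about 29 s of the 134 s allowed. The long tray has the large cap, tall stem and round foot; the short tray has the small cap and short stem.

- **Placement:** the last scene picture shows every part upright in its own well. Silhouette fits put each centre within about 5 mm of its well centre; the worst is the short stem, at x = -4.9 mm. Floor contact was not measured: only the large cap and tall stem showed a contact force before release, while the other three were let go from an estimated 1 mm or less above the floor.
- **Robot and bystanders:** the gripper is open and clear of everything. The bottle, tub and red and turquoise look-alikes look unmoved in the picture, though I did not measure them.
- **Disagreements:**
  - The network marks for the parts were off by up to about 20 mm, so I used the silhouette fits, which the wrist view confirmed.
  - The silhouette fit failed on the top view for the short stem in its tray. It also failed on some scene and wrist views where a part merged with the bench.
  - The first grip on the tall stem stopped at 30 mm instead of 24 mm, probably on its upper bead. I lowered the fingers to take both beads and it held.

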